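# Open a twist-lock dose vial of unknown hand

## Robot

A 6-joint arm with a two-finger parallel gripper is mounted at the origin on a cart in front of the work surface, level with it; the furniture and walls round the work are solid. World frame = base frame: x ahead of the robot, y to its left, z up, the work surface at z = 0. Lengths are in m, angles in degrees, forces in N, time in s.
With the tool pointing down it reaches from about 0.325 to 0.775 m from the base axis. Payload 9.3 kg.
Tool frame: the origin (TCP) lies at the very end of the fingers, on their centre line; the grasp point (between the pads) lies 19 mm behind it; z points along the fingers, y is the line along which they close (so a half turn about z gives the same grasp; the last joint's range is limited). The gripper opens to 85 mm and grips with 20 to 120 N. Pads are 22 mm wide; open, the fingers measure 114 mm over their backs; the gripper's body (76 mm by 85 mm) begins 54 mm behind the grasp point. The pads swing forward as they close: fully open they stand 13 mm farther back than shut.
Start: joints at [-85.405, 14.817, 1.232, 76.415, 0, 81.257], TCP at [0.127, -0.535, 0.231] pointing down, gripper open.
Joint ranges: [-174.27, 174.27], [-52.1, 104.24], [-59.71, 78.15], [-110.17, 111.67], [-87.03, 83.33], [-180, 180]. Speed limits (degrees/s): [127.2, 127.2, 159.86, 180, 180, 180].

## Interface

Orientations are given as a 3x3 rotation matrix whose columns are the frame's x, y, z axes.
In Python, from cell import env, eyes gives the robot as it stands (env), with the cameras (eyes).
- The arm moves only by the tool nudge_tcp, called after "Call:" by a JSON object that holds its "method" and its "body". Schema: {"type":"object","properties":{"plan":{"type":"array","items":{"type":"object","properties":{"dx":{"type":"number"},"dy":{"type":"number"},"dz":{"type":"number"},"wx":{"type":"number"},"wy":{"type":"number"},"wz":{"type":"number"},"jaw":{"type":"number"}},"additionalProperties":false,"required":["jaw"]},"minItems":1,"maxItems":12},"force":{"type":"number"},"only":{"type":"string"},"quiet":{"type":"boolean"},"lines":{"type":"string"}},"required":["plan"],"additionalProperties":false}. plan is a list of rows, 1 to 12 of them, each an object with the fields dx, dy, dz (the shift in a scale on which 1.0 is 20 cm), wx, wy, wz (a rotation vector in fractions of the full range, 1 being 120 degrees), jaw (the opening from 0.0 (shut) to 1.0 (fully open)); a field left out counts as zero (the opening has to be given); each row shifts and turns the commanded pose from where the row before left it, along the tool's axes as they then stand; what a row does not reach is not made up. A row lasts 1/8 s, in which the tool goes at most 0.0625 m and 10.7 degrees, less where a joint would pass 70% of its speed; a pose out of reach is approached as far as the arm can. The fingers move at their own pace and stop on an object; force is the grip in N (left out, the last holds). Time passes only in rows, so rows that do not move let the fingers close. The tool returns the time, the measured TCP pose, the force, the opening and the grip force at its end. only (a regular expression) keeps the lines of the reply that match it, lines (a string "A,B") keeps lines A to B, and quiet returns only ok. Shift and turn numbers lie between -1 and 1, and a call with a number outside is refused. Input that does not fit is refused with a message, and nothing moves.
- env.observe(): the state, without advancing time (a new reading comes with each control period).
- eyes.camera(name): name is "side" or "top" or "wrist"; returns a dict with "pixels" (480x640x3 uint8, red, green, blue), "vfov" (degrees; the focal length in pixels is half the picture's height over the tangent of half this angle, whatever the lens; pixels are square), "cx", "cy" (the principal point, pixels), "k1" (the pictures are not rectified: a ray, as slopes to the right and down, at radius r is drawn at 1 + k1 r^2 times it, then the intrinsics apply), "R" (3x3) and "t" (3): a world point X has camera coordinates R X + t; the wrist camera has in their place "T_tool_cam" (4x4, takes a point from camera to tool coordinates, whose origin is the TCP and whose axes are the flange's). Camera axes: x right, y down, z forward; pixel columns grow to the right and rows downward; lengths in m; the calibration is good to about 2 mm. A picture is of the moment at which its call begins: read the wrist's pose just before it. There is no depth.
- env.job_done(): hands the job in; it is judged then, once.
The state is a dict: "t": time; "joint_positions": joint angles; "joint_vel": joint speeds; "joint_torque": joint torques, N m; "ee_pos": TCP position; "orientation": TCP orientation; "ft_force": force on the tool from outside, world axes, zero at the start; "ft_torque": the same for the moment, N m; "opening": opening from 0.0 (shut) to 1.0 (fully open); "grip_force": force on a finger pad.
Only numpy, scipy, OpenCV 4.12 (cv2) and the standard library are available. Lean on these libraries where they do the work, as an engineer would, in place of code of your own. Each camera call takes 0.05 s, during which the arm holds its last target. There are 200 camera calls.

## Task

Lift the tall coffee-dose vial with the black fluted cap out of the wooden rack, keeping it upright, and seat it fully home in the square socket of the steel stand, so that it cannot spin. Then find out which way its twist-lock cap opens (it may be left- or right-handed and nothing shows which, so try it both ways) and take the cap off, leaving the vial standing in the socket and the other things undisturbed. Finish while still holding the cap in the gripper, lifted about 8 cm above the mouth of the vial; do not put it down.

Things in the scene. Friction and masses are not known exactly. Their poses are not given: they have to be found in the camera images.
- vial: Tall aluminium vial, loose, about 200 g, upright in any one of the rack holes, its underside 8 mm above the desk. Origin: centre of its underside, z up. Foot: square 30 x 30 mm, 20 mm tall, sides along its x and y. Round body of 46 mm diameter from z = 20 to 60 mm (grip it here, at 45 to 55 mm). Neck of 22 mm diameter up to z = 80 mm, hidden under the cap.
- cap: Black cap on the vial, a loose body of 35 g. Origin: centre of its lower rim, 62 mm above the vial's underside when on. Skirt of 44 mm diameter from z = 0 to 21 mm, then a solid round fluted knob of 30 mm diameter to z = 36 mm (grip it here). Locked at the start, its yaw within 0.06 rad of the vial's, it can rise only 1 mm.
- rack: Fixed dark wooden rack, 76 x 236 x 34 mm, long side along its y. Origin: centre of its underside, on the desk. Three round holes of 48 mm diameter at y = -76, 0 and 76 mm, floors 8 mm above the desk. A vial here is free to spin.
- stand: Fixed steel stand, 80 x 80 x 26 mm, with one square socket in the middle of its top, 33 mm wide, sides along its x and y, chamfered 4 mm. Origin: centre of its underside, on the desk. The vial's foot fits at any quarter turn.
- socket (a point): Centre of the floor of the stand's square socket, 18 mm below the stand's top and 8 mm above the desk; the vial's origin lies here when it is fully home. Axes as the stand's.
- open_vial_1: Short open aluminium vial without a cap, 46 mm diameter, 50 mm tall, loose in another rack hole; bystander. Origin: centre of its underside.
- open_vial_2: Like open_vial_1, in the remaining rack hole; bystander.
- tamper: Coffee tamper, steel base 58 mm wide, wooden handle, 95 mm tall, loose; bystander. Origin: centre of its underside.
- timer: White kitchen timer, 58 x 66 x 22 mm, loose on the desk; bystander. Origin: centre of its underside.
- vial_mouth (a point): Centre of the vial's mouth, 80 mm above its underside, under the cap. The cap opens one way only, clockwise or anticlockwise, at random. That way it turns easily on the vial, lifts straight off from about 0.75 rad on, and stops hard near 1.1 rad. The other way it jams after about 0.1 rad (plus the vial's 0.1 rad of play in the socket) and then slips in the fingers.

How it is judged:
By the outcome, as a careful person would: the job done as asked, in the order asked, and still so for the second after the job is handed in, while the arm keeps its last pose, push and grip.
It also fails if it takes over 54 s, if anything falls off the work surface, if the arm or the gripper's body presses on something with over 40 N, if the wrist force passes 120 N, or if a joint passes its speed limit or range.

## Working session

There is one attempt and no reset: what is moved stays moved. The work goes in short steps, Python scripts to look and compute and a tool call to move; the robot and the scene stay as the last step left them, time stands still between calls to the robot, and variables do not carry over. Pictures are saved under pics/ and viewed, at most 11 in all, crops included, and the job is handed in when it is done.

```bash
ls; mkdir -p pics; python3 - <<'E'
from cell import env, eyes
import cv2
o=env.observe();print(o)
for n in ("side","top"):
    c=eyes.camera(n);cv2.imwrite(f"pics/{n}0.png",c["pixels"][:,:,::-1]);print(n,{k:v for k,v in c.items() if k!="pixels"})
E
```

```text
cell.py
pics
{'t': 0.0, 'joint_positions': array([-8.54051323e+01,  1.48513954e+01,  1.18822384e+00,  7.64144278e+01,
       -9.52449643e-04,  8.12578627e+01]), 'joint_vel': array([-0.05270861, -0.04729471, -0.0278375 ,  0.14068805,  0.02545514,
       -0.10042213]), 'joint_torque': array([-1.52215318e-03, -5.55636299e+01,  3.44532824e+01,  1.37426986e-02,
       -3.07894479e-04, -1.07094604e-05]), 'ee_pos': array([ 0.12685182, -0.53487982,  0.23064961]), 'orientation': array([[ 9.73030099e-01,  2.30678153e-01, -1.25067494e-04],
       [ 2.30678109e-01, -9.73029183e-01,  1.34867857e-03],
       [ 1.89416361e-04, -1.34115518e-03, -9.99999083e-01]]), 'ft_force': array([-0.05774475, -0.18980433,  0.59611473]), 'ft_torque': array([ 0.028161  , -0.06015064,  0.01761186]), 'grip_force': 0.0, 'opening': 1.0009061933845964}
side {'vfov': 44.10470547173217, 'cx': 312.7544945241835, 'cy': 235.16198469520626, 'k1': 0.06263359778937712, 'R': array([[ 0.94015016, -0.34065959,  0.00829009],
       [-0.15988898, -0.4624833 , -0.87209215],
       [ 0.30092059,  0.81857207, -0.48927146]]), 't': array([-0.58220437,  0.11396954,  0.988578  ])}
top {'vfov': 55.546706008841916, 'cx': 317.8126303036535, 'cy': 243.0044021761004, 'k1': -0.11024249711699348, 'R': array([[ 0.05626373, -0.99841525,  0.00117206],
       [-0.97801834, -0.05535031, -0.20103847],
       [ 0.20078475,  0.01016488, -0.97958264]]), 't': array([-0.13782245,  0.59423967,  0.82330298])}
```

View pics/top0.png

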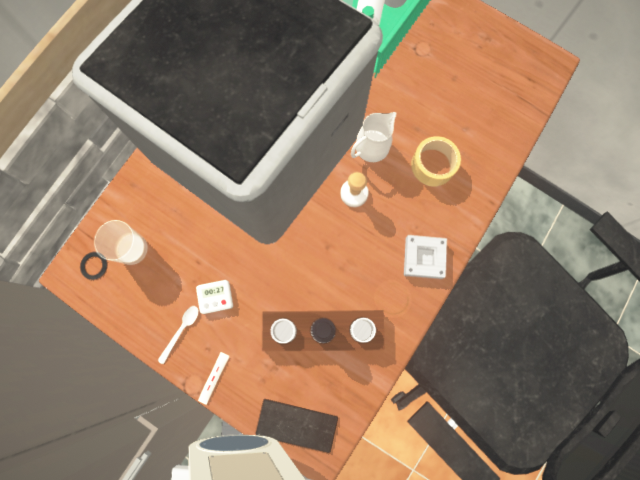

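View pics/side0.png

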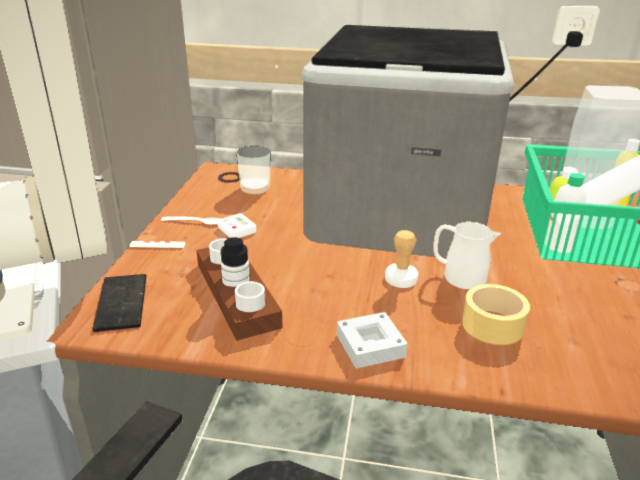

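The top view shows the tall vial in the middle hole, with its black cap at (323,330). The rack is centred there, the open vials are at (283,331) and (363,330), and the stand is at (426,257). The tamper (355,190) and timer (214,296) are well clear.

```bash
cat > h.py <<'E'
import numpy as np, cv2
from cell import env, eyes
def cam(n,save=None):
    o=env.observe(); c=eyes.camera(n); c["o"]=o
    if "R" in c: c["Rwc"]=c["R"].T; c["C"]=-c["R"].T@c["t"]
    else:
        T=c["T_tool_cam"]; Rt=o["orientation"]; c["Rwc"]=Rt@T[:3,:3]; c["C"]=o["ee_pos"]+Rt@T[:3,3]
    c["f"]=240/np.tan(np.radians(c["vfov"]/2)); c["bgr"]=np.ascontiguousarray(c["pixels"][:,:,::-1])
    if save: cv2.imwrite(f"pics/{save}.png",c["bgr"])
    return c
def ray(c,u,v):
    d=np.array([(u-c["cx"])/c["f"],(v-c["cy"])/c["f"]]); s=d.copy()
    for _ in range(20): s=d/(1+c["k1"]*(s@s))
    r=c["Rwc"]@np.array([*s,1]); return c["C"],r/np.linalg.norm(r)
def onz(c,p,z):
    C,r=ray(c,*p); return C+r*(z-C[2])/r[2]
def proj(c,X):
    p=c["Rwc"].T@(np.array(X)-c["C"]); s=p[:2]/p[2]; s=s*(1+c["k1"]*(s@s)); return s*c["f"]+[c["cx"],c["cy"]]
def blob(mask,roi):
    x0,y0,x1,y1=roi; m=np.zeros_like(mask); m[y0:y1,x0:x1]=mask[y0:y1,x0:x1]
    k,_=cv2.findContours(m,cv2.RETR_EXTERNAL,cv2.CHAIN_APPROX_NONE); return max(k,key=cv2.contourArea)
E
python3 - <<'E'
from h import *
np.set_printoptions(precision=4,suppress=True)
c=cam("top"); hsv=cv2.cvtColor(c["bgr"],cv2.COLOR_BGR2HSV)
m=((hsv[...,1]<70)&(hsv[...,2]>120)).astype(np.uint8)
k=blob(m,(400,230,452,285)); W=np.array([onz(c,p,.026)[:2] for p in k[:,0]],np.float32)
print("stand",cv2.minAreaRect(W), cv2.minAreaRect(k))
m=(hsv[...,2]<130).astype(np.uint8)
k=blob(m,(255,300,392,350)); W=np.array([onz(c,p,.034)[:2] for p in k[:,0]],np.float32)
print("rack",cv2.minAreaRect(W),cv2.minAreaRect(k))
m=(hsv[...,2]<60).astype(np.uint8)
k=blob(m,(303,312,342,350)); print("cap",cv2.minEnclosingCircle(k),onz(c,cv2.minEnclosingCircle(k)[0],.1))
for p in((283,330),(363,329)): print(onz(c,p,.058))
w=cam("wrist","wrist0"); print({k:v for k,v in w.items() if k in("vfov","cx","cy","k1","T_tool_cam")})
E
```

```text
stand ((0.5930703282356262, -0.32178956270217896), (0.08515883982181549, 0.0840974822640419), 88.09746551513672) ((425.1867980957031, 256.51165771484375), (41.980587005615234, 41.419185638427734), 3.5763344764709473)
rack ((0.4226228892803192, -0.1357732117176056), (0.08788727968931198, 0.04750456288456917), 43.02763366699219) ((329.0163879394531, 337.3196716308594), (45.83720397949219, 24.711118698120117), 50.194427490234375)Traceback (most recent call last):
  File "<stdin>", line 11, in <module>
  File "h.py", line 21, in blob
    k,_=cv2.findContours(m,cv2.RETR_EXTERNAL,cv2.CHAIN_APPROX_NONE); return max(k,key=cv2.contourArea)
                                                                            ~~~^^^^^^^^^^^^^^^^^^^^^^^
ValueError: max() iterable argument is empty
```

```bash
python3 - <<'E'
from h import *
np.set_printoptions(precision=4,suppress=True)
c=cam("top"); hsv=cv2.cvtColor(c["bgr"],cv2.COLOR_BGR2HSV)
print(hsv[330,323],hsv[320,300],hsv[380,320],hsv[345,340],hsv[330,310])
for s in(hsv[330,255:395:4],): print(s.tolist())
m=((hsv[...,1]<90)&(hsv[...,2]>110)).astype(np.uint8)
for roi in((268,315,300,348),(348,315,380,348)):
    k=blob(m,roi); q,r=cv2.minEnclosingCircle(k); print("open",q,r,onz(c,q,.056))
w=cam("wrist","wrist0"); print({k:v for k,v in w.items() if k in("vfov","cx","cy","k1","T_tool_cam")})
E
```

```text
[ 6 47 87] [ 11 139 143] [ 11 148 213] [ 10 136 129] [ 10 108 127]
[[12, 138, 226], [12, 137, 226], [11, 139, 160], [11, 139, 156], [19, 23, 234], [23, 15, 227], [21, 11, 233], [21, 11, 231], [22, 12, 233], [19, 12, 233], [17, 23, 207], [12, 138, 129], [12, 141, 150], [11, 141, 150], [10, 61, 112], [4, 50, 86], [4, 43, 88], [6, 47, 87], [2, 41, 87], [7, 56, 82], [10, 93, 93], [11, 142, 140], [11, 142, 147], [11, 141, 147], [22, 12, 240], [21, 11, 232], [21, 11, 230], [22, 12, 232], [21, 11, 232], [21, 21, 205], [16, 21, 236], [11, 144, 156], [11, 144, 161], [11, 142, 174], [12, 142, 172]]
open (282.8980712890625, 330.8495178222656) 13.27734088897705 [ 0.4296 -0.0479  0.056 ]
open (362.6153869628906, 329.5) 13.394049644470215 [ 0.4405 -0.1978  0.056 ]
{'vfov': 58.48741775761659, 'cx': 318.59362819040007, 'cy': 240.68370020541198, 'k1': -0.018068166646780594, 'T_tool_cam': array([[ 0.0001, -0.9526, -0.3042,  0.0795],
       [ 1.    , -0.0001,  0.0008, -0.0007],
       [-0.0008, -0.3042,  0.9526, -0.1427],
       [ 0.    ,  0.    ,  0.    ,  1.    ]])}
```

Open vials are 150 mm apart (152 expected), so rack yaw is about 4.2° and the tall vial is near (0.435,-0.123). Next I'll pass over the stand to measure it with the wrist camera.

Careful with the scale: shifts go in shares of 20 cm and turns go in shares of 120 degrees. That gives: 0.053 m / 0.2 = 0.265, -0.011 m / 0.2 = -0.055.

Call:
{"method": "nudge_tcp", "body": {"plan": [{"dx":0.265, "dy":-0.055, "jaw":1}, {"dx":0.265, "dy":-0.055, "jaw":1}, {"dx":0.265, "dy":-0.055, "jaw":1}, {"dx":0.265, "dy":-0.055, "jaw":1}, {"dx":0.265, "dy":-0.055, "jaw":1}, {"dx":0.265, "dy":-0.055, "jaw":1}, {"dx":0.265, "dy":-0.055, "jaw":1}, {"dx":0.265, "dy":-0.055, "jaw":1}, {"dx":0.265, "dy":-0.055, "jaw":1}, {"jaw":1}, {"jaw":1}]}}

```text
t: 1.62
ee_pos: [0.568, -0.3286, 0.2309]
orientation: [[0.973, 0.231, -0.001], [0.231, -0.973, 0.0], [-0.001, -0.0, -1.0]]
ft_force: [0.0, -0.2, 0.8]
opening: 1.003
grip_force: 0.0
```

```bash
python3 - <<'E'
from h import *
c=cam("wrist","wstand"); print(proj(c,[.593,-.322,.026]))
E
```

```text
[318.43385881 173.01471486]
```

View pics/wstand.png

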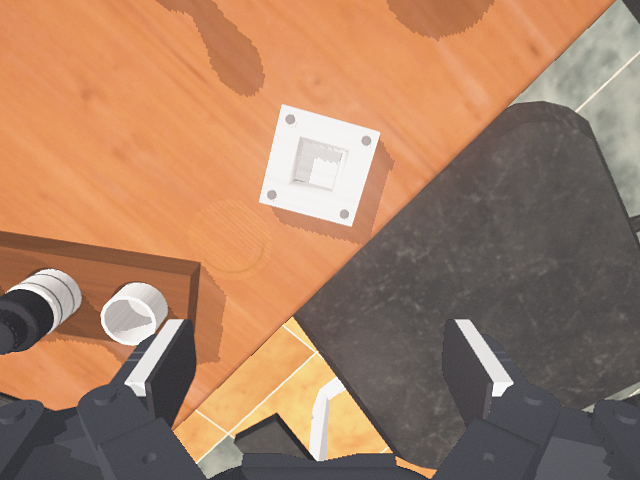

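The wrist view shows the stand's top with corners at (283,104), (380,131), (352,226) and (260,202), and the socket near (321,164). The rack is at lower left.

```bash
python3 - <<'E'
from h import *
c=cam("wrist"); hsv=cv2.cvtColor(c["bgr"],cv2.COLOR_BGR2HSV)
m=((hsv[...,1]<60)&(hsv[...,2]>140)).astype(np.uint8)
k=blob(m,(245,90,395,240)); W=np.array([onz(c,p,.026)[:2] for p in k[:,0]],np.float32)
print("stand",cv2.minAreaRect(W), cv2.boxPoints(cv2.minAreaRect(k)))
# dist of bolts check
g=cv2.cvtColor(c["bgr"],cv2.COLOR_BGR2GRAY); b=((g<175)).astype(np.uint8)
P=[]
for p in((290,119),(366,141),(344,214),(271,195)):
    k=blob(b,(p[0]-8,p[1]-8,p[0]+9,p[1]+9)); M=cv2.moments(k); q=(M["m10"]/M["m00"],M["m01"]/M["m00"]); P.append(onz(c,q,.026)[:2])
P=np.array(P); print(P,P.mean(0),[np.linalg.norm(P[i]-P[i-1]) for i in range(4)],[np.degrees(np.arctan2(*(P[i]-P[i-1])[::-1]))%90 for i in range(4)])
R=c["o"]["orientation"]; d=np.array([.435,-.123,.231])-c["o"]["ee_pos"]; print("to vial",R.T@d)
E
```

```text
stand ((0.5972386598587036, -0.320436954498291), (0.08029422909021378, 0.08073980361223221), 88.12262725830078) [[253.65973 199.65431]
 [280.92035 102.72761]
 [379.70044 130.5095 ]
 [352.43982 227.43622]]
[[ 0.62976585 -0.29289562]
 [ 0.62671139 -0.35522144]
 [ 0.56374679 -0.35247152]
 [ 0.56632344 -0.29035582]] [ 0.59663687 -0.3227361 ] [np.float64(0.06349323399210763), np.float64(0.062400616953378), np.float64(0.06302462014283118), np.float64(0.06216912132285184)] [np.float64(87.70749213291857), np.float64(87.19429328078445), np.float64(87.49925515902717), np.float64(87.62465271768355)]
to vial [-0.08149154 -0.23108072  0.00023232]
```

Scaled: -0.0462 m / 0.2 = -0.231, -0.0163 m / 0.2 = -0.0815, -10.1 degrees / 120 = -0.0842.

Call:
{"method": "nudge_tcp", "body": {"plan": [{"dx":-0.0815, "dy":-0.231, "jaw":1}, {"dx":-0.0815, "dy":-0.231, "jaw":1}, {"dx":-0.0815, "dy":-0.231, "jaw":1}, {"dx":-0.0815, "dy":-0.231, "jaw":1}, {"dx":-0.0815, "dy":-0.231, "jaw":1}, {"wz":-0.0842, "jaw":1}, {"wz":-0.0842, "jaw":1}, {"wz":-0.0842, "jaw":1}, {"wz":-0.0842, "jaw":1}, {"wz":-0.0842, "jaw":1}, {"wz":-0.0842, "jaw":1}, {"wz":-0.0842, "jaw":1}]}}

```text
t: 3.22
ee_pos: [0.4348, -0.1236, 0.2317]
orientation: [[0.1, 0.995, 0.001], [0.995, -0.1, -0.0], [-0.0, 0.001, -1.0]]
ft_force: [0.6, 0.4, -0.3]
opening: 0.997
grip_force: 0.0
```

Call:
{"method": "nudge_tcp", "body": {"plan": [{"wz":-0.0842, "jaw":1}, {"jaw":1}, {"jaw":1}]}}

```text
t: 3.6
ee_pos: [0.4352, -0.1232, 0.2315]
orientation: [[-0.067, 0.998, 0.0], [0.998, 0.067, -0.0], [-0.0, 0.0, -1.0]]
ft_force: [-0.2, -0.4, 0.7]
opening: 0.997
grip_force: 0.0
```

```bash
python3 - <<'E'
from h import *
c=cam("wrist","wvial"); print(proj(c,[.435,-.123,.106]),proj(c,[.435,-.123,.034]))
E
```

```text
[315.99504616 230.04255719] [316.40578866 205.0286039 ]
```

View pics/wvial.png

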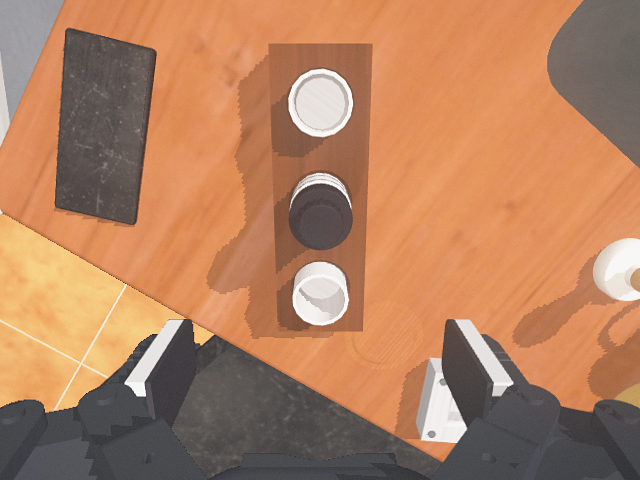

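The rack is vertical in the view: open-vial rims at (320,102) and (321,293), capped vial near (321,217).

```bash
python3 - <<'E'
from h import *
np.set_printoptions(precision=4,suppress=True)
c=cam("wrist"); hsv=cv2.cvtColor(c["bgr"],cv2.COLOR_BGR2HSV)
m=((hsv[...,1]<70)&(hsv[...,2]>110)).astype(np.uint8); Q=[]
for roi in((280,60,360,145),(285,255,357,335)):
    k=blob(m,roi); q,r=cv2.minEnclosingCircle(k); Q.append(onz(c,q,.058)); print("open",q,r,Q[-1])
d=Q[0]-Q[1]; print(np.linalg.norm(d),(Q[0]+Q[1])/2, "y-axis deg-90",np.degrees(np.arctan2(d[1],d[0]))-90)
m=((hsv[...,1]<110)&(hsv[...,2]<75)).astype(np.uint8)
k=blob(m,(280,170,362,258)); q,r=cv2.minEnclosingCircle(k); print(q,r,cv2.boundingRect(k),onz(c,q,.091),onz(c,(q[0],q[1]),.1))
# knob rim/skirt widths
print(np.ptp(k[:,0,0]))
R=c["o"]["orientation"];print("y ang",np.degrees(np.arctan2(R[1,1],R[0,1])))
C=c["C"];print(C)
E
```

```text
open (320.5026550292969, 102.82364654541016) 34.267574310302734 [ 0.4328 -0.0437  0.058 ]
open (319.6177978515625, 293.0863952636719) 32.09242630004883 [ 0.4422 -0.1896  0.058 ]
0.14621863941002786 [ 0.4375 -0.1167  0.058 ] y-axis deg-90 3.7108319915824097
(300.5, 193.5) 9.192488670349121 (294, 187, 14, 14) [ 0.4232 -0.1025  0.091 ] [ 0.4235 -0.1007  0.1   ]
13
y ang 3.9067794620796534
[ 0.4311 -0.0442  0.3742]
```

```bash
python3 - <<'E'
from h import *
np.set_printoptions(precision=4,suppress=True)
c=cam("wrist"); hsv=cv2.cvtColor(c["bgr"],cv2.COLOR_BGR2HSV)
print(hsv[217,284:360:3].tolist())
v=hsv[...,2]; s=hsv[...,1]
m=((v<75)&(s<100)).astype(np.uint8)
for t in(70,85,100):
    m=cv2.morphologyEx((v<t).astype(np.uint8),cv2.MORPH_CLOSE,np.ones((5,5)))
    k=blob(m,(282,170,360,258)); q,r=cv2.minEnclosingCircle(k); print(t,q,r,cv2.boundingRect(k),cv2.contourArea(k),onz(c,q,.091))
# knob top
t=cam("top"); h2=cv2.cvtColor(t["bgr"],cv2.COLOR_BGR2HSV)
E
```

```text
[[11, 139, 132], [10, 130, 133], [178, 47, 82], [7, 55, 79], [175, 41, 80], [174, 52, 79], [174, 41, 87], [178, 36, 85], [3, 36, 85], [171, 39, 86], [178, 38, 87], [175, 39, 86], [171, 38, 87], [3, 32, 87], [175, 34, 89], [3, 32, 88], [175, 33, 86], [4, 39, 92], [178, 35, 87], [2, 49, 83], [174, 45, 91], [175, 52, 94], [0, 47, 93], [11, 149, 164], [11, 145, 163], [10, 146, 169]]
70 (294.0, 200.0) 9.999999747378752e-05 (294, 200, 1, 1) 0.0 [ 0.4192 -0.1072  0.091 ]
85 (318.9034729003906, 216.6757049560547) 32.69419860839844 (289, 184, 59, 66) 778.5 [ 0.4367 -0.1176  0.091 ]
100 (319.5, 216.77691650390625) 33.08448028564453 (288, 184, 64, 66) 3205.0 [ 0.4371 -0.1176  0.091 ]
```

```bash
python3 - <<'E'
import cv2
a=cv2.imread("pics/wvial.png")[160:340,270:375]; cv2.imwrite("pics/crop1.png",cv2.resize(a,None,fx=3.3,fy=3.3,interpolation=cv2.INTER_CUBIC))
E
```

```text
(no output)
```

View pics/crop1.png

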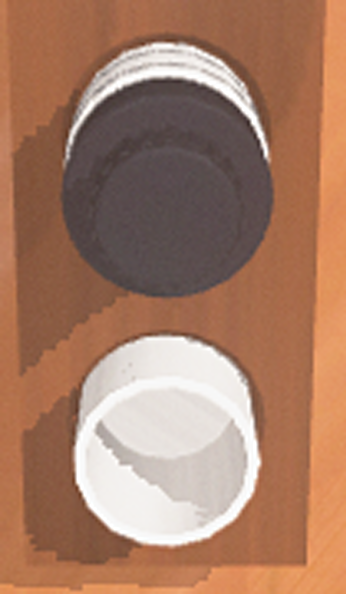

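Scaled: 0.04 m / 0.2 = 0.2, 0.0026 m / 0.2 = 0.013.

Call:
{"method": "nudge_tcp", "body": {"plan": [{"dx":0.013, "dy":0.01, "dz":0.2, "jaw":1}, {"dz":0.2, "jaw":1}, {"dz":0.2, "jaw":1}, {"dz":0.2, "jaw":1}, {"dz":0.1, "jaw":1}, {"dz":0.0675, "jaw":1}, {"jaw":1}, {"jaw":1}]}}

```text
t: 4.8
ee_pos: [0.4379, -0.1203, 0.0385]
orientation: [[-0.072, 0.997, 0.001], [0.997, 0.072, -0.001], [-0.001, 0.001, -1.0]]
ft_force: [1.0, -0.0, -0.3]
opening: 0.994
grip_force: 0.0
```

Call:
{"method": "nudge_tcp", "body": {"plan": [{"jaw":0}, {"jaw":0}, {"jaw":0}, {"jaw":0}, {"jaw":0}, {"jaw":0}, {"jaw":0}, {"jaw":0}], "force": 60}}

```text
t: 5.8
ee_pos: [0.4375, -0.1202, 0.0385]
orientation: [[-0.072, 0.997, 0.001], [0.997, 0.072, -0.001], [-0.001, 0.001, -1.0]]
ft_force: [-2.0, 0.0, 8.1]
opening: 0.519
grip_force: 60.0
```

Scaled: -0.03 m / 0.2 = -0.15, -0.02 m / 0.2 = -0.1.

Call:
{"method": "nudge_tcp", "body": {"plan": [{"dz":-0.05, "jaw":0}, {"dz":-0.1, "jaw":0}, {"dz":-0.15, "jaw":0}, {"dz":-0.15, "jaw":0}, {"dz":-0.15, "jaw":0}, {"jaw":0}, {"jaw":0}]}}

```text
t: 6.68
ee_pos: [0.4369, -0.1199, 0.1572]
orientation: [[-0.072, 0.997, -0.001], [0.997, 0.072, 0.0], [0.0, -0.001, -1.0]]
ft_force: [-0.2, -0.6, -3.0]
opening: 0.52
grip_force: 61.6
```

```bash
python3 - <<'E'
from h import *
c=cam("side"); p=c["o"]["ee_pos"].copy(); q=proj(c,p).astype(int);print(q)
a=c["bgr"][q[1]-60:q[1]+100,q[0]-80:q[0]+80]; cv2.imwrite("pics/s1.png",cv2.resize(a,None,fx=3.75,fy=3.75,interpolation=cv2.INTER_CUBIC)); cv2.imwrite("pics/s1full.png",c["bgr"])
E
```

```text
[231 211]
```

View pics/s1.png

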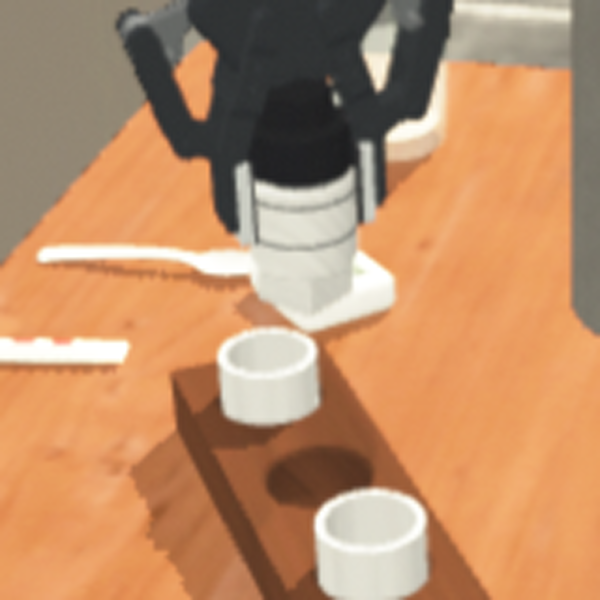

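Vial lifted upright, but its foot at crop (305,290) overlaps the white timer behind. I'll look again over the stand, against the wood.

Scaled: -0.0354 m / 0.2 = -0.177, 0.0242 m / 0.2 = 0.121.

Call:
{"method": "nudge_tcp", "body": {"plan": [{"dx":-0.177, "dy":0.121, "jaw":0}, {"dx":-0.177, "dy":0.121, "jaw":0}, {"dx":-0.177, "dy":0.121, "jaw":0}, {"dx":-0.177, "dy":0.121, "jaw":0}, {"dx":-0.177, "dy":0.121, "jaw":0}, {"dx":-0.177, "dy":0.121, "jaw":0}, {"jaw":0}, {"jaw":0}]}}

```text
t: 7.72
ee_pos: [0.5969, -0.321, 0.1561]
orientation: [[-0.072, 0.997, -0.003], [0.997, 0.072, 0.002], [0.002, -0.002, -1.0]]
ft_force: [-0.5, -0.0, -2.4]
opening: 0.521
grip_force: 62.0
```

```bash
python3 - <<'E'
from h import *
c=cam("side"); p=c["o"]["ee_pos"].copy(); q=proj(c,p).astype(int);print(q, proj(c,[.597,-.3215,.026]))
a=c["bgr"][q[1]-40:q[1]+110,q[0]-75:q[0]+75]; cv2.imwrite("pics/s2.png",cv2.resize(a,None,fx=4,fy=4,interpolation=cv2.INTER_CUBIC)); cv2.imwrite("pics/s2full.png",c["bgr"])
cam("top","t2")
E
```

```text
[376 257] [371.84816061 331.33900688]
```

View pics/s2.png

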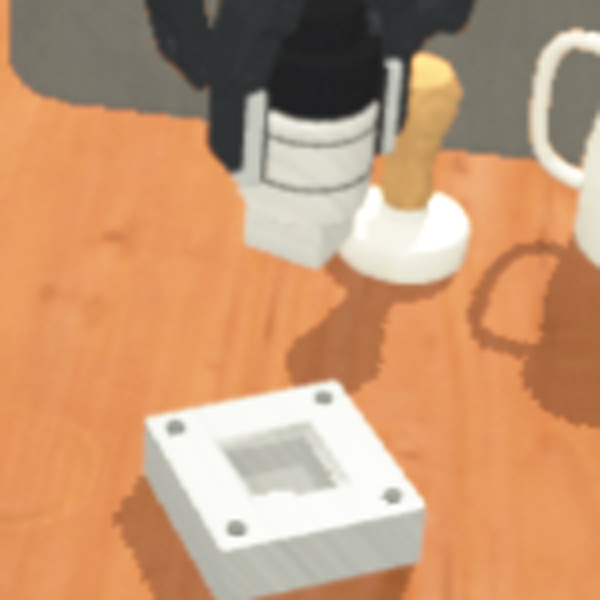

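The foot shows its bottom corners at crop (247,248) left, (322,268) near and about (345,238) right; stand clear below. Now the foot's yaw.

```bash
python3 - <<'E'
from h import *
np.set_printoptions(precision=4,suppress=True)
c=cam("side"); p=c["o"]["ee_pos"]; z=p[2]-.0305
L,N,R=[onz(c,(301+x/4,217+y/4),z) for x,y in((247,248),(322,268),(345,238))]
for a,b in((L,N),(N,R)):
    d=b-a; print(np.linalg.norm(d),np.degrees(np.arctan2(d[1],d[0])))
print(L,N,R,(L+R)/2)
u=(N-L)/np.linalg.norm(N-L); v=np.array([-u[1],u[0],0]); print("centre from LN",(L+N)/2+.015*v)
# stand corners in same view, z=.026
S=[onz(c,(301+x/4,217+y/4),.026) for x,y in((147,420),(223,549),(424,505),(338,381))]
for i in range(4):
    d=S[i]-S[i-1]; print(np.linalg.norm(d),np.degrees(np.arctan2(d[1],d[0]))%90)
print("stand",np.mean(S,0))
g=cv2.cvtColor(c["bgr"],cv2.COLOR_BGR2GRAY)
a=c["bgr"][255:295,345:400]; cv2.imwrite("pics/foot.png",cv2.resize(a,None,fx=14,fy=14,interpolation=cv2.INTER_CUBIC))
E
```

```text
0.027890475196678494 -45.77065242861493
0.021546110297283004 42.22569055785405
[ 0.5752 -0.3249  0.1269] [ 0.5946 -0.3449  0.1269] [ 0.6106 -0.3304  0.1269] [ 0.5929 -0.3277  0.1269]
centre from LN [ 0.5957 -0.3244  0.1269]
0.08034036138012059 88.81980283383712
0.07786688527613038 88.28224428352685
0.07914910581615175 88.60321040635378
0.07818629723937076 87.41092661266046
stand [ 0.5958 -0.3234  0.026 ]
```

View pics/foot.png

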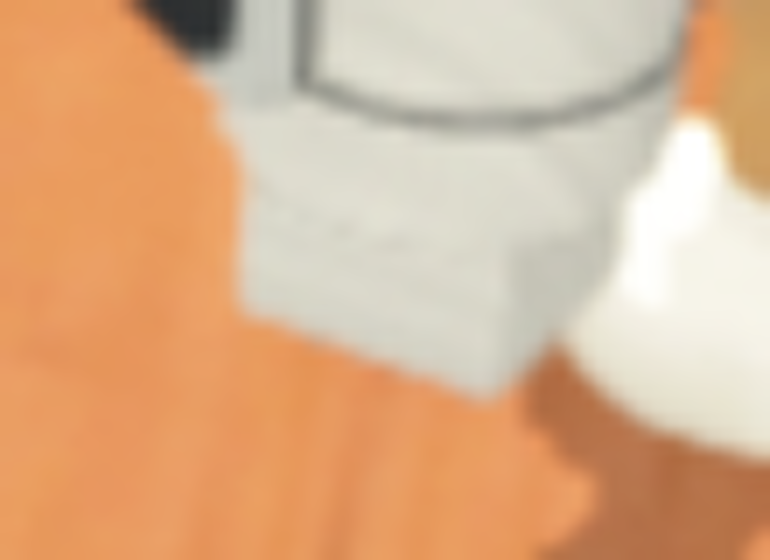

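The foot's bottom edge runs from about (240,305) to (490,400) in the crop; I'll fit it and the right lower edge by mask.

```bash
python3 - <<'E'
from h import *
np.set_printoptions(precision=4,suppress=True)
c=cam("side"); z=c["o"]["ee_pos"][2]-.0305
S=cv2.GaussianBlur(cv2.cvtColor(c["bgr"],cv2.COLOR_BGR2HSV)[...,1],(3,3),0).astype(float)
def edge(u):  # sub-pixel row where saturation crosses going up from wood
    col=S[:,u]
    for v in range(292,262,-1):
        if col[v]>60>=col[v-1]: return v-1+(60-col[v-1])/(col[v]-col[v-1])
for u in range(360,392): print(u,edge(u),end="; ")
P=np.array([(u,edge(u)) for u in range(364,379)]); W=np.array([onz(c,p,z)[:2] for p in P],np.float32)
vx,vy,x0,y0=cv2.fitLine(W,cv2.DIST_HUBER,0,.01,.01).ravel(); print("\nedge yaw",np.degrees(np.arctan2(vy,vx)),x0,y0)
P=[(u,edge(u)) for u in range(382,386) if edge(u)]; print(P,[onz(c,p,z)[:2] for p in P])
for p in((362,277),(380,283.6)): print(onz(c,p,z))
E
```

```text
360 None; 361 263.1111111111111; 362 265.5; 363 276.1463414634146; 364 276.64864864864865; 365 277.0612244897959; 366 277.3333333333333; 367 277.72222222222223; 368 278.1914893617021; 369 278.57142857142856; 370 278.94117647058823; 371 279.27659574468083; 372 279.625; 373 280.0; 374 280.29545454545456; 375 280.7027027027027; 376 281.0625; 377 281.34090909090907; 378 281.6842105263158; 379 281.93939393939394; 380 281.7142857142857; 381 281.1463414634146; 382 280.36842105263156; 383 279.4848484848485; 384 278.9642857142857; 385 279.0810810810811; 386 279.9047619047619; 387 281.06060606060606; 388 282.0571428571429; 389 282.88; 390 283.6; 391 284.2307692307692; 
edge yaw -54.305088 0.58513516 -0.32912838
[(382, np.float64(280.36842105263156)), (383, np.float64(279.4848484848485)), (384, np.float64(278.9642857142857)), (385, np.float64(279.0810810810811))] [array([ 0.599 , -0.3375]), array([ 0.6013, -0.3359]), array([ 0.6032, -0.3352]), array([ 0.6044, -0.3359])]
[ 0.576  -0.3205  0.1273]
[ 0.5928 -0.3439  0.1273]
```

Foot yaw is 35.7° (both edges agree), and its centre of about (0.597,-0.321) sits under the TCP. The stand is at about -2°, so I turn the tool +37.8° about its z.

Scaled: 0.02 m / 0.2 = 0.1, 9.45 degrees / 120 = 0.0788.

Call:
{"method": "nudge_tcp", "body": {"plan": [{"wz":0.0788, "jaw":0}, {"wz":0.0788, "jaw":0}, {"wz":0.0788, "jaw":0}, {"wz":0.0788, "jaw":0}, {"dz":0.1, "jaw":0}, {"dz":0.1, "jaw":0}, {"jaw":0}, {"jaw":0}]}}

```text
t: 8.93
ee_pos: [0.5977, -0.3214, 0.1189]
orientation: [[0.554, 0.832, 0.001], [0.832, -0.554, -0.001], [-0.0, 0.001, -1.0]]
ft_force: [0.1, -0.4, -1.9]
opening: 0.519
grip_force: 62.0
```

```bash
python3 - <<'E'
from h import *
np.set_printoptions(precision=4,suppress=True)
c=cam("side"); z=c["o"]["ee_pos"][2]-.0305; R=c["o"]["orientation"]
print("z",z,"yaw y",np.degrees(np.arctan2(R[1,1],R[0,1])))
q=proj(c,[.597,-.3215,z]);print(q)
a=c["bgr"][int(q[1])-35:int(q[1])+65,int(q[0])-50:int(q[0])+50]; cv2.imwrite("pics/s3.png",cv2.resize(a,None,fx=6,fy=6,interpolation=cv2.INTER_CUBIC))
E
```

```text
z 0.08844723952728928 yaw y -33.64898533704088
[374.2443 297.1678]
```

View pics/s3.png

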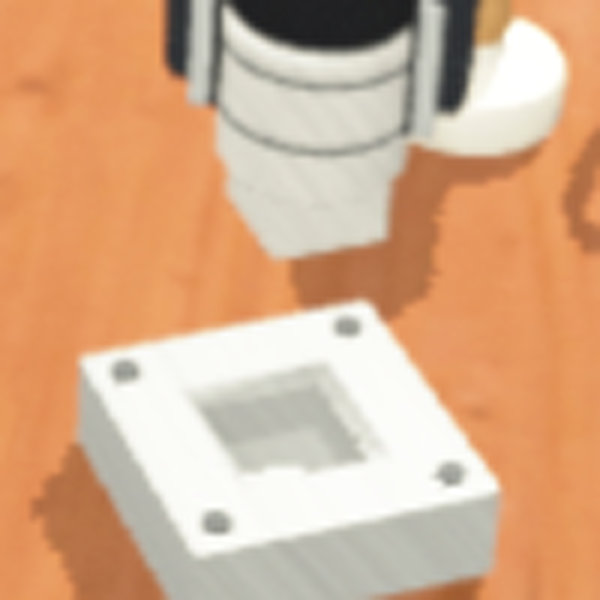

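The foot's edges (228,190)-(277,258)-(388,238) now run parallel to the stand's. Comparing centres in this same view:

```bash
python3 - <<'E'
from h import *
np.set_printoptions(precision=4,suppress=True)
c=cam("side"); z=c["o"]["ee_pos"][2]-.0305; o=(324,262)
g=lambda P,z:np.array([onz(c,(o[0]+x/6-.4,o[1]+y/6-.4),z)[:2] for x,y in P])
F=g(((228,190),(277,258),(388,238)),z); print(F,(F[0]+F[2])/2)
for a,b in((0,1),(1,2)):
    d=F[b]-F[a]; print(np.linalg.norm(d),np.degrees(np.arctan2(d[1],d[0])))
B=g(((125,371),(217,521),(452,473),(348,326)),.026); print("stand",B.mean(0),[np.degrees(np.arctan2(*(B[i]-B[i-1])[::-1]))%90 for i in range(4)])
E
```

```text
[[ 0.5836 -0.3066]
 [ 0.5831 -0.3362]
 [ 0.6116 -0.3375]] [ 0.5976 -0.3221]
0.0295345384060225 -90.93499232201331
0.028566367998232835 -2.6646673810734143
stand [ 0.5956 -0.3218] [np.float64(88.51648854661005), np.float64(88.61197619197146), np.float64(87.68815385288481), np.float64(88.36199912991157)]
```

Scaled: 0.02 m / 0.2 = 0.1, -0.0009 m / 0.2 = -0.0045.

Call:
{"method": "nudge_tcp", "body": {"plan": [{"dx":-0.004, "dy":-0.0045, "dz":0.1, "jaw":0}, {"dz":0.1, "jaw":0}, {"dz":0.09, "jaw":0}, {"jaw":0}, {"dz":0.02, "jaw":0}, {"dz":0.02, "jaw":0}, {"dz":0.015, "jaw":0}, {"jaw":0}]}}

```text
t: 10.02
ee_pos: [0.5963, -0.3216, 0.0487]
orientation: [[0.554, 0.832, -0.0], [0.832, -0.554, 0.0], [0.0, -0.0, -1.0]]
ft_force: [-1.0, 0.1, -2.2]
opening: 0.517
grip_force: 62.0
```

Scaled: 0.004 m / 0.2 = 0.02, 0.003 m / 0.2 = 0.015.

Call:
{"method": "nudge_tcp", "body": {"plan": [{"dz":0.02, "jaw":0}, {"dz":0.015, "jaw":0}, {"dz":0.01, "jaw":0}, {"dz":0.006, "jaw":0}, {"jaw":0}, {"jaw":0}]}}

```text
t: 10.78
ee_pos: [0.5964, -0.3216, 0.0387]
orientation: [[0.554, 0.832, 0.0], [0.832, -0.554, -0.0], [-0.0, 0.0, -1.0]]
ft_force: [0.2, 0.9, -1.0]
opening: 0.52
grip_force: 62.4
```

Scaled: 0.0007 m / 0.2 = 0.0035.

Call:
{"method": "nudge_tcp", "body": {"plan": [{"dz":0.0035, "jaw":0}, {"dz":0.0035, "jaw":0}, {"jaw":0}]}}

```text
t: 11.15
ee_pos: [0.5963, -0.3216, 0.0386]
orientation: [[0.554, 0.832, 0.001], [0.832, -0.554, -0.001], [-0.0, 0.001, -1.0]]
ft_force: [-4.5, 2.5, 9.6]
opening: 0.523
grip_force: 63.1
```

Floor felt at TCP z 0.0386, which matches the pick height (0.0385), so it is fully seated. Release and rise to the knob, keeping the fingertips just above the skirt.

Scaled: -0.034 m / 0.2 = -0.17, -0.02 m / 0.2 = -0.1.

Call:
{"method": "nudge_tcp", "body": {"plan": [{"dz":-0.006, "jaw":1}, {"jaw":1}, {"jaw":1}, {"jaw":1}, {"jaw":1}, {"jaw":1}, {"dz":-0.1, "jaw":1}, {"dz":-0.17, "jaw":1}, {"jaw":1}, {"jaw":1}]}}

```text
t: 12.4
ee_pos: [0.5962, -0.3215, 0.092]
orientation: [[0.554, 0.832, -0.0], [0.832, -0.554, 0.0], [0.0, -0.0, -1.0]]
ft_force: [-0.2, 0.9, 0.8]
opening: 1.0
grip_force: 0.0
```

```bash
python3 - <<'E'
from h import *
np.set_printoptions(precision=4,suppress=True)
c=cam("side","s4"); R=c["o"]["orientation"];p=c["o"]["ee_pos"];print(p)
# fingertip height check from the earlier view (opening .52, TCP .1189)
e=np.array([.5977,-.3214,.1189]); y=np.array([.832,-.554,0])
for h in(0,.003,.006,.009): print(h,[(proj(c,e+s*.0265*y+[0,0,h])-[324,262])*6 for s in(-1,1)])
E
```

```text
[ 0.5962 -0.3215  0.092 ]
0 [array([201.5061,  89.6862]), array([422.8428, 120.7381])]
0.003 [array([202.0675,  79.178 ]), array([423.7927, 110.1388])]
0.006 [array([202.631 ,  68.6343]), array([424.7465,  99.5031])]
0.009 [array([203.1968,  58.0548]), array([425.7041,  88.831 ])]
```

```bash
python3 - <<'E'
from h import *
c=cam("side"); e=np.array([.5977,-.3214,.1189]); y=np.array([.832,-.554,0]); x=np.array([.554,.832,0])
for h in(0,-.003,.003): print(h,[[((proj(c,e+s*a*y-.011*x+[0,0,h])-[324,262])*6).round() for a in (.023,.03)] for s in(-1,1)])
E
```

```text
0 [[array([208., 117.]), array([179., 112.])], [array([402., 144.]), array([432., 148.])]]
-0.003 [[array([207., 127.]), array([178., 123.])], [array([401., 155.]), array([431., 159.])]]
0.003 [[array([209., 106.]), array([179., 102.])], [array([403., 133.]), array([433., 138.])]]
```

Fingertips stand about 2 mm above the skirt at that opening, so close on the knob and test a turn.

Call:
{"method": "nudge_tcp", "body": {"plan": [{"jaw":0}, {"jaw":0}, {"jaw":0}, {"jaw":0}, {"jaw":0}, {"jaw":0}, {"jaw":0}, {"jaw":0}, {"jaw":0}], "force": 40}}

```text
t: 13.62
ee_pos: [0.5964, -0.3216, 0.0924]
orientation: [[0.554, 0.832, 0.0], [0.832, -0.554, -0.0], [0.0, 0.0, -1.0]]
ft_force: [0.4, 0.9, 1.7]
opening: 0.331
grip_force: 39.5
```

```bash
python3 -c "
from cell import env, eyes
o=env.observe();print(o['ft_torque'],o['ft_force'])"
```

```text
[ 0.05622475  0.04472116 -0.06070764] [0.36873601 0.89633998 1.68553034]
```

Call:
{"method": "nudge_tcp", "body": {"plan": [{"wz":0.0333, "jaw":0}, {"wz":0.0333, "jaw":0}, {"wz":0.0333, "jaw":0}, {"wz":0.0333, "jaw":0}, {"jaw":0}]}}

```text
t: 14.25
ee_pos: [0.5965, -0.3216, 0.0924]
orientation: [[0.762, 0.648, 0.0], [0.648, -0.762, -0.0], [0.0, 0.0, -1.0]]
ft_force: [0.3, -0.5, 0.0]
opening: 0.333
grip_force: 39.4
```

```bash
python3 -c "
from cell import env, eyes
o=env.observe();print(o['ft_torque'],o['ft_force'])"
```

```text
[ 0.02285313 -0.17339164  0.01563345] [ 0.32434379 -0.51948042  0.02924895]
```

Almost no torque after 16°, beyond the jam angle, so this looks like the opening direction. I continue to about 56°.

Scaled: 5 degrees / 120 = 0.0417.

Call:
{"method": "nudge_tcp", "body": {"plan": [{"wz":0.0417, "jaw":0}, {"wz":0.0417, "jaw":0}, {"wz":0.0417, "jaw":0}, {"wz":0.0417, "jaw":0}]}}

```text
t: 14.75
ee_pos: [0.5965, -0.3216, 0.0924]
orientation: [[0.938, 0.347, 0.0], [0.347, -0.938, -0.0], [0.0, 0.0, -1.0]]
ft_force: [0.1, -0.5, 1.5]
opening: 0.329
grip_force: 39.4
```

```bash
python3 -c "
from cell import env, eyes
o=env.observe();print(o['ft_torque'],o['ft_force'])"
```

```text
[ 0.01187586 -0.11209537 -0.0004495 ] [ 0.09162829 -0.47613138  1.50808599]
```

Call:
{"method": "nudge_tcp", "body": {"plan": [{"wz":0.0417, "jaw":0}, {"wz":0.0417, "jaw":0}, {"wz":0.0417, "jaw":0}, {"wz":0.0417, "jaw":0}, {"jaw":0}, {"jaw":0}]}}

```text
t: 15.5
ee_pos: [0.5964, -0.3217, 0.0924]
orientation: [[1.0, 0.008, 0.0], [0.008, -1.0, -0.0], [0.0, 0.0, -1.0]]
ft_force: [0.8, 0.0, 1.5]
opening: 0.336
grip_force: 39.4
```

```bash
python3 - <<'E'
from h import *
o=env.observe();print(o['ft_torque'],o['ft_force'],o["joint_positions"])
E
```

```text
[-0.00531721 -0.07386619 -0.0242751 ] [0.80719316 0.03648407 1.47807499] [-3.54273960e+01  3.07263369e+01  5.80228304e+00  6.50640891e+01
 -2.30182058e-03  1.44087587e+02]
```

Scaled: -0.004 m / 0.2 = -0.02, -0.003 m / 0.2 = -0.015.

Call:
{"method": "nudge_tcp", "body": {"plan": [{"dz":-0.015, "jaw":0}, {"dz":-0.015, "jaw":0}, {"dz":-0.02, "jaw":0}, {"jaw":0}, {"jaw":0}]}}

```text
t: 16.12
ee_pos: [0.5963, -0.3216, 0.1024]
orientation: [[1.0, 0.006, -0.0], [0.006, -1.0, 0.0], [-0.0, -0.0, -1.0]]
ft_force: [0.2, -0.4, -0.7]
opening: 0.324
grip_force: 39.4
```

```bash
python3 - <<'E'
from h import *
c=cam("side","s5"); q=proj(c,[.5965,-.3217,.06]).astype(int)
a=c["bgr"][q[1]-60:q[1]+60,q[0]-60:q[0]+60]; cv2.imwrite("pics/s5c.png",cv2.resize(a,None,fx=4,fy=4,interpolation=cv2.INTER_CUBIC))
E
```

```text
(no output)
```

View pics/s5c.png

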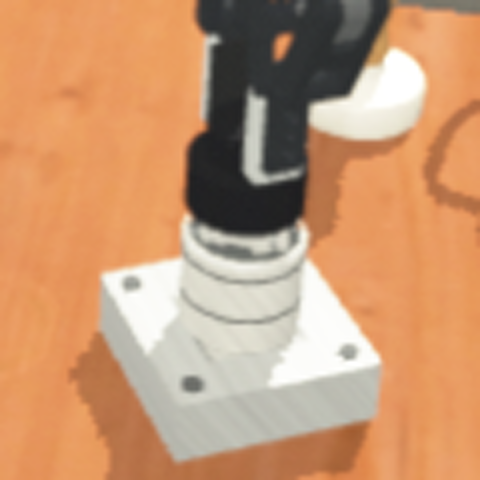

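The cap has separated: the neck shows under the rim at (245,240), and the vial stays seated in the stand. Cap rim 8 cm above the mouth means TCP z ≈ 0.190.

Careful with the scale: shifts go in shares of 20 cm and turns go in shares of 120 degrees. That gives: -0.02 m / 0.2 = -0.1, -0.008 m / 0.2 = -0.04.

Call:
{"method": "nudge_tcp", "body": {"plan": [{"dz":-0.04, "jaw":0}, {"dz":-0.1, "jaw":0}, {"dz":-0.1, "jaw":0}, {"dz":-0.1, "jaw":0}, {"dz":-0.1, "jaw":0}, {"jaw":0}, {"jaw":0}, {"jaw":0}]}}

```text
t: 17.18
ee_pos: [0.596, -0.3214, 0.1894]
orientation: [[1.0, 0.006, -0.001], [0.006, -1.0, 0.001], [-0.001, -0.001, -1.0]]
ft_force: [-0.0, 0.0, 0.2]
opening: 0.332
grip_force: 39.4
```

```bash
python3 - <<'E'
from h import *
c=cam("side","s6"); q=proj(c,[.5965,-.3217,.09]).astype(int)
a=c["bgr"][q[1]-90:q[1]+90,q[0]-90:q[0]+90]; cv2.imwrite("pics/s6c.png",cv2.resize(a,None,fx=3,fy=3,interpolation=cv2.INTER_CUBIC))
E
```

```text
(no output)
```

View pics/s6c.png

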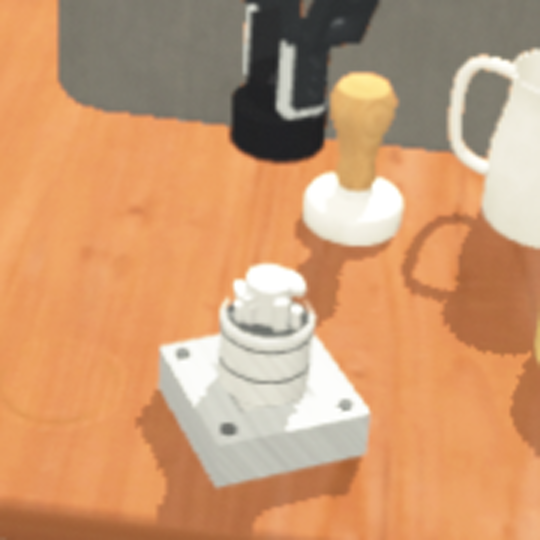

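The cap is held at (280,120), well above the open vial, which stands in the socket at (265,340). The tamper and pitcher have not moved.

```bash
python3 -c "
from cell import env, eyes
print(env.job_done())"
```

```text
the job is handed in; nothing more can be done
None
```

The vial is seated fully home in the stand's socket, and I handed the job in at about 17 s with its cap held about 8 cm above the mouth; the cap turned freely clockwise (seen from above) on the first try, so I never tried the other way.

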